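# Draw out the blanks tray and reload the spring magazine

## Task

The scoop tray of wooden button blanks has been pushed back under the riser shelf: slide it out along its runners until it comes up against the two front stops, without bumping the shelf or tipping the tray. Then take from it the one blank that is the same size as those already in the spring magazine and press it down, flat, onto the stack until both side catches snap over it and hold it there when you let go. Leave the other two blanks in the tray, the tray out at its stops, and the glue bottle, tape measure and pliers where they are.

Things in the scene. Friction and masses are not known exactly. Their poses are not given: they have to be found in the camera images.
- riser: Fixed plywood bench riser; stands differently each time. Origin on the bench below the middle of the shelf's front edge; x to the back, away from the robot, y left, z up. Shelf board x 0 to 200 mm, y +-210, underside 235, top 253 above the bench; spools, cartons, a bottle on its back half, up to 140 mm higher. Side panels below it from x = 10 back, inner faces at y +-187.
- bay (a point): Middle of the bay under the shelf, on its 12 mm baseboard (riser x = 100 mm); axes as the riser's. Baseboard reaches forward to riser x = -185. Behind the tray the bay is free to riser x = 176. The shelf keeps a hand from coming straight down behind the tray: reach in from the front between the panels, tool tilted 35 to 48 degrees, fingers pointing forward and down.
- front_stops (a point): Midway between two wooden stop blocks on the baseboard at the front ends of the runners, at their back faces (riser x = -170 mm); axes as the riser's. Blocks: tops 32 mm above the bench, from y +-91 outward, 15 mm thick. The two runners lead back from them along x: inner faces at y +-111, tops 42 mm above the bench.
- tray: Loose metal scoop tray, 140 deep (x) x 218 mm wide (y), 0.35 to 0.7 kg, on the baseboard, 2 mm play to each runner. Origin: underside, middle; x to its back wall. Floor 3 mm; side walls 42 mm high at the back, 12 in front, close against the runners; the front is open, only a 5 mm hem, and gives no hold. Out at the stops its origin is at riser x = -100; at the start 62 to 82 mm behind that.
- tray_back_rim (a point): Middle of the top edge of the tray's back wall, 54 mm above the bench; axes as the tray's. The wall is 4 mm thick there (rolled edge), 42 mm high; its outer face is the one to pull on, at the middle or at two points either side of it; a few newtons move it. Out at the stops the point is at riser x = -32 mm (at most -24 counts as out); at the start x = 30 to 50.
- blank_36_centre (a point): Loose turned wooden disc 36 mm across, 12 mm thick, lying flat in the tray. The point is its centre, half-way up, 9 mm above the tray's underside. Too small for the magazine. The three blanks lie in one row across the tray (along its y), about 66 mm apart, in any order.
- blank_48_centre (a point): Loose turned wooden disc 48 mm across, 12 mm thick, 28 g, same wood, lying flat in the tray: the size that is in the magazine. The point is its centre, half-way up; z is its axis. Can be gripped across its diameter along the tray's x, where at least 35 mm is free before and behind it.
- blank_60_centre (a point): Loose turned wooden disc 60 mm across, 12 mm thick, lying flat in the tray. The point is its centre, half-way up. Too large for the magazine.
- magazine: Fixed spring magazine on a base plate 90 x 110 mm; stands differently each time. Origin on the bench under its vertical axis. Three 48 mm blanks stand on a sprung follower between four upright 8 mm rods (at x +-15, y +-26 mm), which leave 1 to 2 mm play, flare at the top, end 101 mm up. Open on the +x and -x sides, 43 mm between rods: lower a blank held across x, fingers outside the stack.
- magazine_mouth (a point): On the magazine's axis, 75 mm above the bench, level with the undersides of two sprung bevelled catches on the -y and +y sides. They reach in to 21 mm from the axis; 13 mm wide, bevels up to 85 mm. A blank laid between the rods rests on both bevels, underside about 82 mm up. Pressed in the middle until its top is below 74 mm, the catches snap over it; then its top stays at this height.
- follower (a joint): How far the stack is pressed down, in m: 0 at the start (stack top 74 mm above the bench), 0.012 when a fourth blank is caught, 0.017 at the hard stop. The spring pushes the stack up with about 7 N at 0 and 13 N at 0.017. Past the bevels takes about 5 N; from there to the catch point 7 to 13 N; at the hard stop it rises sharply.
- glue_bottle: Upright white glue bottle, 63 mm across, 172 mm high, left of the runners; a bystander. Origin under its middle.
- tape_measure: Pocket tape measure lying on its side, 74 x 92 x 32 mm, at the left, beyond the bottle; a bystander. Origin under its middle.
- pliers: Pliers lying flat, 72 x 185 x 12 mm, to the right behind the magazine; a bystander. Origin under their middle.

How it is judged:
On the way, in this order (a step that is already met when the one before it is completed fails the run):
1. the tray is drawn out to its front stops (within 8 mm) (x of tray_back_rim in the frame of riser below -0.024 m), for 0.2 s.
2. the 48 mm blank is pressed flat onto the stack, below the catches (z of blank_48_centre in the frame of magazine between 0.06 and 0.0715 m and value of joint follower above 0.009 m and horizontal distance between blank_48_centre and magazine_mouth below 0.005 m and angle between the z axis of blank_48_centre and the z axis of magazine, either way round below 0.1 rad), for 0.2 s.
At the end, for the whole second after the job is handed in: The tray stands out at its front stops (within 8 mm); the 48 mm blank lies flat in the magazine (within 5 mm of its axis and about 6 degrees of level), its top under both catches, with the stack held down at least 9 mm; the 36 mm and 60 mm blanks lie in the tray; the tray is at rest (all of step 2 and x of tray_back_rim in the frame of riser below -0.024 m and x of blank_36_centre in the frame of tray between -0.066 and 0.066 m and y of blank_36_centre in the frame of tray between -0.106 and 0.106 m and z of blank_36_centre in the frame of tray between 0 and 0.02 m and x of blank_60_centre in the frame of tray between -0.066 and 0.066 m and y of blank_60_centre in the frame of tray between -0.106 and 0.106 m and z of blank_60_centre in the frame of tray between 0 and 0.02 m and linear speed of tray below 0.01 m/s); the robot touches nothing.
It fails at once if the shelf is bumped by the arm or hand (over 15 N) (contact force between the arm and riser above 15 N).
It fails at once if the tray is tipped more than 17 degrees (angle between tray's own z axis and vertical above 0.3 rad).
It fails at once if the glue bottle is moved more than 20 mm or knocked over (distance of glue_bottle from where it was at the start of the episode above 0.02 m or angle between glue_bottle's own z axis and vertical above 0.3 rad).
It fails at once if the tape measure is moved more than 20 mm (distance of tape_measure from where it was at the start of the episode above 0.02 m).
It fails at once if the pliers are moved more than 20 mm (distance of pliers from where it was at the start of the episode above 0.02 m).
It also fails if it takes over 70 s, if anything falls off the work surface, if the arm or the gripper's body presses on something with over 40 N, if the wrist force passes 120 N, or if a joint passes its speed limit or range.

## Robot

A 7-joint arm with a two-finger parallel gripper is mounted at the origin on a cart in front of the work surface, level with it; the furniture and walls round the work are solid. World frame = base frame: x ahead of the robot, y to its left, z up, the work surface at z = 0. Lengths are in m, angles in rad, forces in N, time in s.
With the tool pointing down it reaches from about 0.425 to 1.025 m from the base axis. Payload 3.6 kg.
Tool frame: the origin (TCP) lies at the very end of the fingers, on their centre line; the grasp point (between the pads) lies 19 mm behind it; z points along the fingers, y is the line along which they close (so a half turn about z gives the same grasp; the last joint's range is limited). The gripper opens to 85 mm and grips with 20 to 120 N. Pads are 22 mm wide; open, the fingers measure 114 mm over their backs; the gripper's body (76 mm by 85 mm) begins 54 mm behind the grasp point. The pads swing forward as they close: fully open they stand 13 mm farther back than shut.
Start: joints at [1.246, 0.591, 0.048, 1.609, -0.033, 0.943, -0.034], TCP at [0.166, -0.706, 0.231] pointing down, gripper open.
Joint ranges: [-2.69, 2.69], [-0.47, 2.24], [-1.27, 1.36], [0.19, 2.51], [-1.53, 4.68], [0.08, 2.07], [-3.09, 3.09]. Speed limits (rad/s): [2.57, 2.57, 3.14, 3.14, 3.14, 3.14, 3.14].

## Interface

Orientations are given as a rotation vector (axis times angle).
In Python, from workcell import bot gives the robot as it stands.
- The arm moves only by the tool drive_tool, never from a script. Its argument "moves" is a list of rows, each an object with "claw": the opening in per cent of the stroke, from 0 (shut) to 100 (fully open); "offset": the shift along the tool's x, y, z in cm, a list of three; "turn": the turn about the tool's z in degrees. A call has exactly 8 rows; each row is the pose to reach, as a shift and turn from the pose commanded when the call began, along the tool's axes at that moment; what a row does not reach only later rows make up. A row lasts 1/8 s, in which the tool goes at most 62.5 mm and 10.7 degrees, less where a joint would pass 70% of its speed; a pose out of reach is approached as far as the arm can. A call with a gripper value outside its range is refused whole. The fingers move at their own pace and stop on an object; "force" is the grip in N (left out, the last holds). Time passes only in rows, so rows that repeat a pose let the fingers close, or fill a call up. It gives the time, the measured TCP pose, the force, the opening and the grip force at its end, in the units of the state.
- bot.get_obs(): the state, without advancing time (a new reading comes with each control period).
- bot.grab_frame(name): name is "scene" or "top" or "wrist"; returns a dict with "image" (420x560x3 uint8, red, green, blue), "fovy" (degrees; the focal length in pixels is half the picture's height over the tangent of half this angle, whatever the lens; pixels are square), "cx", "cy" (the principal point, pixels), "D" ([k1, k2, p1, p2, k3] as OpenCV has them; the pictures are not rectified), "rvec" (rotation vector, rad) and "tvec" (3), from world to camera coordinates, as OpenCV has them; the wrist camera has in their place "mount" (4x4, takes a point from camera to tool coordinates, whose origin is the TCP and whose axes are the flange's). Camera axes: x right, y down, z forward; pixel columns grow to the right and rows downward; lengths in m; the calibration is good to about 2 mm. A picture is of the moment at which its call begins: read the wrist's pose just before it. There is no depth.
- bot.hand_in(): hands the job in; it is judged then, once.
The state is a dict: "time_s": time; "q": joint angles; "joint_vel": joint speeds; "effort": joint torques, N m; "position": TCP position; "eef_rot": TCP orientation; "wrist_force": force on the tool from outside, world axes, zero at the start; "ft_torque": the same for the moment, N m; "width": opening from 0.0 (shut) to 1.0 (fully open); "grip_force": force on a finger pad.
Only numpy, scipy, OpenCV 4.12 (cv2) and the standard library are available. Lean on these libraries where they do the work, as an engineer would, in place of code of your own. Each camera call takes 0.05 s, during which the arm holds its last target. There are 200 camera calls.

## Working session

There is one attempt and no reset: what is moved stays moved. The work goes in short steps, Python scripts to look and compute and a tool call to move; the robot and the scene stay as the last step left them, time stands still between calls to the robot, and variables do not carry over. Pictures are saved under pics/ and viewed, at most 10 in all, crops included, and the job is handed in when it is done.

Besides the shell and the picture viewer there is one more tool, called after "Call:" by a JSON object that holds its "op" and its "data". drive_tool: Moves the arm, as the interface text tells. Its arguments: {"type":"object","properties":{"moves":{"type":"array"},"force":{"type":"number"}},"required":["moves"]}

```bash
mkdir -p pics
cat > h.py <<'E'
import numpy as np, cv2
from workcell import bot
def grab(name,save=None):
    o=bot.get_obs(); f=bot.grab_frame(name)
    h=f["image"].shape[0]; fl=h/2/np.tan(np.radians(f["fovy"])/2)
    K=np.array([[fl,0,f["cx"]],[0,fl,f["cy"]],[0,0,1]]); D=np.array(f["D"],float)
    if "mount" in f:
        T=np.eye(4);T[:3,:3]=cv2.Rodrigues(np.array(o["eef_rot"],float))[0];T[:3,3]=o["position"]
        C=T@np.array(f["mount"])
    else:
        R=cv2.Rodrigues(np.array(f["rvec"],float))[0]; C=np.eye(4);C[:3,:3]=R.T;C[:3,3]=-R.T@np.array(f["tvec"]).ravel()
    if save: cv2.imwrite(save,f["image"][:,:,::-1])
    return f["image"],(K,D,C)
def ray(cam,px,z):
    K,D,C=cam
    p=cv2.undistortPoints(np.array(px,float).reshape(-1,1,2),K,D).reshape(-1,2)
    d=np.c_[p,np.ones(len(p))]@C[:3,:3].T
    return C[:3,3]+d*((z-C[2,3])/d[:,2])[:,None]
def proj(cam,P):
    K,D,C=cam; R=C[:3,:3].T
    return cv2.projectPoints(np.array(P,float).reshape(-1,1,3),cv2.Rodrigues(R)[0],-R@C[:3,3],K,D)[0].reshape(-1,2)
E
python3 - <<'E'
from h import *
for n in("scene","top"):
    im,c=grab(n,f"pics/{n}0.png"); print(n,c[2][:3,3],c[2][:3,2])
o=bot.get_obs();print(o["position"],o["eef_rot"],o["wrist_force"],o["time_s"])
f=bot.grab_frame("wrist");print(f["mount"],f["fovy"])
E
```

```text
scene [0.22378407 0.81451607 0.89870429] [ 0.29459159 -0.67635001 -0.67510478]
top [ 0.39397797 -0.00998797  1.27344037] [ 0.15868019  0.02424039 -0.98703242]
[ 0.16568736 -0.7050295   0.23023016] [-3.11865992e+00 -3.61630157e-01  5.32438649e-04] [-0.27729552 -0.08178931 -0.37235862] 0.1
[[ 6.43861262e-04 -9.59363322e-01 -2.82172999e-01  7.23603479e-02]
 [ 9.99998921e-01  9.90245260e-04 -1.08495291e-03 -8.39477534e-05]
 [ 1.32028450e-03 -2.82171996e-01  9.59362925e-01 -1.41684420e-01]
 [ 0.00000000e+00  0.00000000e+00  0.00000000e+00  1.00000000e+00]] 62.233322643573196
```

View pics/scene0.png

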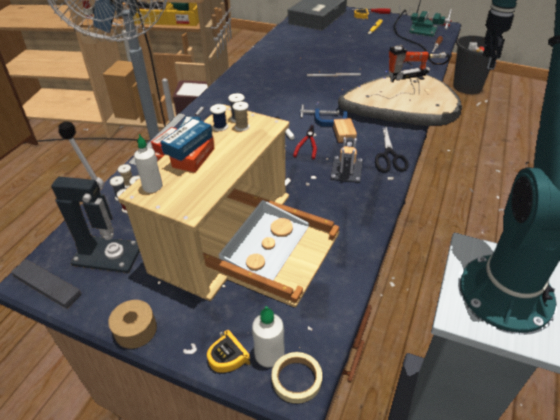

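View pics/top0.png

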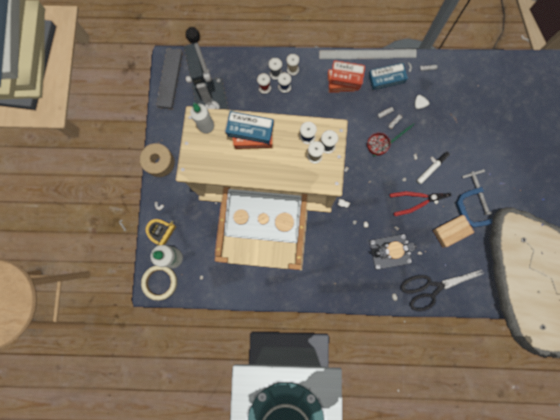

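The scene and top views show the shelf front edge at about (178,184)-(343,195) in the top picture. The blanks are at (241,217) for the medium one, (264,219) for the small one and (285,222) for the large one. The magazine is near (394,250). Next I enlarge this region of the top picture.

Run:
```python
from h import *
im,c=grab("top")
cr=im[170:290,170:430,::-1]; cv2.imwrite("pics/top1.png",cv2.resize(cr,None,fx=3,fy=3,interpolation=cv2.INTER_CUBIC))
print(ray(c,[[178,184],[343,195]],.253)); print(ray(c,[[241,217],[264,219],[285,222]],.027)); print(ray(c,[[396,250]],.074))
print(ray(c,[[218,266],[302,270]],.042))
```

```text
[[ 0.63259711  0.28563814  0.253     ]
 [ 0.61345167 -0.13101726  0.253     ]]
[[0.58677056 0.1516204  0.027     ]
 [0.58225085 0.08130038 0.027     ]
 [0.57454079 0.01721788 0.027     ]]
[[ 0.49413107 -0.30429595  0.074     ]]
[[ 0.43641078  0.2113982   0.042     ]
 [ 0.43105247 -0.03679381  0.042     ]]
```

View pics/top1.png

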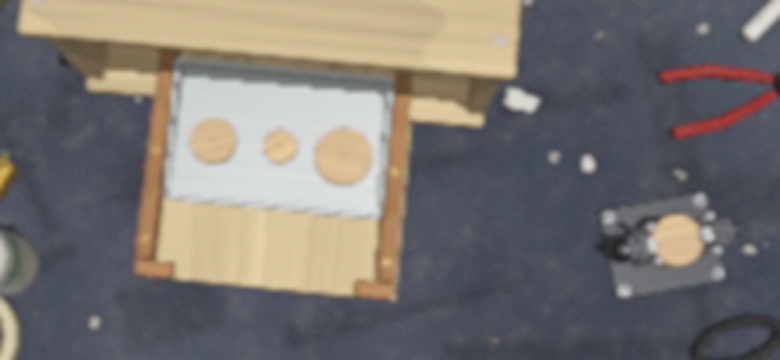

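The enlarged top view reads as follows, in crop pixels:
- **Stops:** back inner corners at about (173,262) and (356,280).
- **Tray:** inside the runners, with its back wall under the shelf at y≈60-75.
- **Blanks:** 48 mm at (213,141), 36 mm at (280,146), 60 mm at (343,156).
- **Magazine plate:** corners at (602,210), (707,195), (724,278) and (622,296).

The moves can't tilt the tool. I will draw the tray by pressing shut fingertips on its floor in front of the middle blank and dragging it.

```bash
cat >> h.py <<'E'
def plan(P,xdir=None):
    """offset (cm, tool axes) and turn (deg) to bring TCP to P with tool x heading xdir (deg, world)"""
    o=bot.get_obs(); R=cv2.Rodrigues(np.array(o["eef_rot"],float))[0]
    off=R.T@(np.array(P)-o["position"])*100
    h=np.degrees(np.arctan2(R[1,0],R[0,0])); t=None if xdir is None else -((xdir-h+180)%360-180)
    print("pos",np.round(o["position"],4),"heading",round(h,2),"tilt",round(np.degrees(np.arccos(-R[2,2])),2),"-> offset",np.round(off,2),"turn",None if t is None else round(t,1))
E
python3 - <<'E'
from h import *
im,c=grab("top")
g=lambda L,z: ray(c,(np.array(L,float)-1)/3+170,z)
s=g([[173,262],[356,280]],.032);print("stops",s,np.linalg.norm(s[0]-s[1]),np.degrees(np.arctan2(-(s[0]-s[1])[0],(s[0]-s[1])[1])),s.mean(0))
r=g([[22,33],[518,77]],.253);print("shelf",r,np.linalg.norm(r[0]-r[1]),np.degrees(np.arctan2(-(r[0]-r[1])[0],(r[0]-r[1])[1])),r.mean(0))
print("blanks",g([[213,141],[280,146],[343,156]],.027)); print("front hem",g([[165,197],[380,214]],.017))
p=g([[602,210],[707,195],[724,278],[622,296]],.01);print("plate",p,p.mean(0));d=p[0]+p[3]-p[1]-p[2];print("yaw",np.degrees(np.arctan2(-d[0],d[1])));print("disc",g([[677,240]],.074))
plan([.47,-.30,.30],-92.6)
E
```

```text
stops [[0.46413346 0.18664576 0.032     ]
 [0.45092671 0.00398148 0.032     ]] 0.1831410825578586 -4.135326585599179 [0.45753009 0.09531362 0.032     ]
shelf [[ 0.64119171  0.28875726  0.253     ]
 [ 0.61256375 -0.12935925  0.253     ]] 0.41909542672854555 -3.9168632587895202 [0.62687773 0.079699   0.253     ]
blanks [[0.58777407 0.15268177 0.027     ]
 [0.58422958 0.08441444 0.027     ]
 [0.57549095 0.02027863 0.027     ]]
front hem [[ 0.53058472  0.20037698  0.017     ]
 [ 0.5185775  -0.01846584  0.017     ]]
plate [[ 0.52889696 -0.24313285  0.01      ]
 [ 0.54677978 -0.34889826  0.01      ]
 [ 0.46357893 -0.36405356  0.01      ]
 [ 0.44294733 -0.26242724  0.01      ]] [ 0.49555075 -0.30462798  0.01      ]
yaw 10.520471395382467
disc [[ 0.49503865 -0.30241491  0.074     ]]
pos [ 0.1657 -0.7054  0.2307] heading 13.22 tilt 0.06 -> offset [ 38.89 -32.52  -6.89] turn 105.8
```

Call:
{"op": "drive_tool", "data": {"moves": [{"claw": 0, "offset": [5, -4, -2], "turn": 10}, {"claw": 0, "offset": [10, -8, -4], "turn": 20}, {"claw": 0, "offset": [14.5, -12, -6], "turn": 30}, {"claw": 0, "offset": [19, -16, -7], "turn": 40}, {"claw": 0, "offset": [24, -20, -7], "turn": 50}, {"claw": 0, "offset": [29, -24, -7], "turn": 60}, {"claw": 0, "offset": [34, -28.5, -7], "turn": 70}, {"claw": 0, "offset": [39, -32.5, -7], "turn": 80}]}}

```text
time_s: 1.25
position: [0.4591, -0.3154, 0.3015]
eef_rot: [-2.623, 1.729, -0.001]
wrist_force: [1.5, -0.1, 0.0]
width: 0.0
grip_force: 0.0
```

Run:
```python
from h import *
plan([.495,-.303,.24],-85)
print(bot.get_obs()["q"])
```

```text
pos [ 0.4591 -0.3154  0.3015] heading -66.81 tilt 0.03 -> offset [ 0.27 -3.78  6.15] turn 18.2
[ 0.28301067  0.3086088   0.30454246  1.92760661 -0.11477734  0.92148297
 -2.09324909]
```

Call:
{"op": "drive_tool", "data": {"moves": [{"claw": 0, "offset": [0, -1, 1], "turn": -10}, {"claw": 0, "offset": [0, -2, 2], "turn": -20}, {"claw": 0, "offset": [0, -3, 2], "turn": -30}, {"claw": 0, "offset": [0.3, -3.8, 3], "turn": -40}, {"claw": 0, "offset": [0.3, -3.8, 3], "turn": -50}, {"claw": 0, "offset": [0.3, -3.8, 3], "turn": -60}, {"claw": 0, "offset": [0.3, -3.8, 3], "turn": -70}, {"claw": 0, "offset": [0.3, -3.8, 3], "turn": -80}]}}

```text
time_s: 2.25
position: [0.4942, -0.3048, 0.2712]
eef_rot: [-3.119, -0.379, 0.0]
wrist_force: [0.0, -1.0, -0.1]
width: -0.001
grip_force: 0.0
```

Call:
{"op": "drive_tool", "data": {"moves": [{"claw": 0, "offset": [0, 0, 1], "turn": -10}, {"claw": 0, "offset": [0, 0, 2], "turn": -20}, {"claw": 0, "offset": [0, 0, 3], "turn": -30}, {"claw": 0, "offset": [0, 0, 3], "turn": -40}, {"claw": 0, "offset": [0, 0, 3], "turn": -50}, {"claw": 0, "offset": [0, 0, 3], "turn": -60}, {"claw": 0, "offset": [0, 0, 3], "turn": -70}, {"claw": 0, "offset": [0, 0, 3], "turn": -80}]}}

```text
time_s: 3.25
position: [0.4941, -0.3049, 0.2413]
eef_rot: [-2.146, -2.295, 0.0]
wrist_force: [-0.0, -0.7, 0.0]
width: -0.0
grip_force: 0.0
```

Run:
```python
from h import *
im,c=grab("wrist","pics/w0.png"); plan([.544,.087,.20],86)
print(bot.get_obs()["q"],bot.get_obs()["wrist_force"])
```

```text
pos [ 0.4941 -0.305   0.2412] heading 94.03 tilt 0.01 -> offset [38.75  7.73  4.12] turn 8.0
[ 0.75674555  0.420536   -0.37764381  1.91886749  0.2036589   0.83932155
  0.34249927] [-0.29976093 -0.21522378 -0.0526271 ]
```

View pics/w0.png

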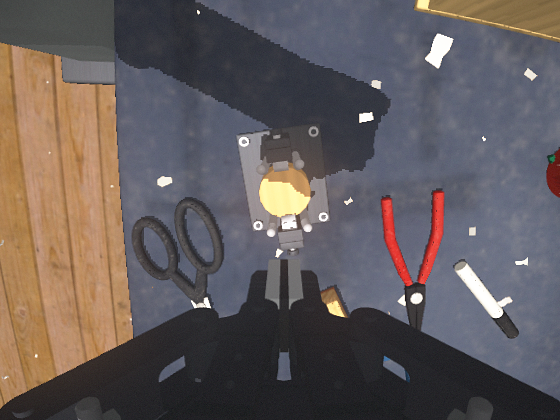

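The wrist view shows the magazine from above. The disc is at about (285,190), and the plate bolts are at (244,142), (313,131), (323,217) and (258,226).

Run:
```python
from h import *
im,c=grab("wrist")
h=cv2.cvtColor(im,cv2.COLOR_RGB2HSV); m=cv2.inRange(h,(10,70,90),(30,255,255)); m[:150]=0;m[240:]=0;m[:,:240]=0;m[:,330:]=0
ct=max(cv2.findContours(m,0,2)[0],key=cv2.contourArea); e=cv2.minEnclosingCircle(ct);print(e,cv2.fitEllipse(ct))
P=ray(c,[q[0] for q in ct],.074)[:,:2]; print("disc",cv2.minEnclosingCircle(P.astype(np.float32)))
b=ray(c,[[244,142],[313,131],[323,217],[258,226]],.01);print(b.mean(0)); d=b[2]+b[3]-b[0]-b[1];print("yaw",np.degrees(np.arctan2(-d[0],d[1]))%180)
d=b[1]+b[2]-b[0]-b[3];print("xdir",np.degrees(np.arctan2(d[1],d[0])))
r=ray(c,[[264,170],[298,163],[271,232],[308,226]],.101);print("rods",r,r.mean(0))
```

```text
((284.8605041503906, 189.4060821533203), 27.88392448425293) ((284.7248229980469, 190.55429077148438), (51.58060836791992, 52.40647888183594), 44.0794563293457)
disc ((0.4954400062561035, -0.30032339692115784), 0.02585066854953766)
[ 0.49550922 -0.30364548  0.01      ]
yaw 12.040850885363483
xdir 12.6417368536365
rods [[ 0.47672262 -0.27908187  0.101     ]
 [ 0.50389738 -0.27142536  0.101     ]
 [ 0.4856663  -0.33201395  0.101     ]
 [ 0.51681982 -0.32437435  0.101     ]] [ 0.49577653 -0.30172388  0.101     ]
```

Call:
{"op": "drive_tool", "data": {"moves": [{"claw": 0, "offset": [4.8, 1, 0.5], "turn": 1}, {"claw": 0, "offset": [9.7, 2, 1], "turn": 2}, {"claw": 0, "offset": [14.5, 3, 1.5], "turn": 3}, {"claw": 0, "offset": [19.4, 4, 2], "turn": 4}, {"claw": 0, "offset": [24.2, 5, 2.5], "turn": 5}, {"claw": 0, "offset": [29, 6, 3], "turn": 6}, {"claw": 0, "offset": [34, 7, 3.5], "turn": 7}, {"claw": 0, "offset": [38.7, 7.7, 4], "turn": 8}]}}

```text
time_s: 4.35
position: [0.5478, 0.088, 0.2013]
eef_rot: [2.31, 2.128, 0.001]
wrist_force: [0.4, 0.1, 0.7]
width: -0.0
grip_force: 0.0
```

Run:
```python
from h import *
im,c=grab("wrist","pics/w1.png"); plan([.544,.087,.015],86)
print(bot.get_obs()["q"],bot.get_obs()["wrist_force"])
```

```text
pos [0.5478 0.0972 0.2014] heading 85.83 tilt 0.43 -> offset [-1.18 -0.33 18.63] turn -0.2
[ 0.04101524  0.44219169 -0.39187179  2.00790514  0.23798482  0.73097628
 -0.56713254] [0.88743165 4.96046676 0.4920321 ]
```

View pics/w1.png

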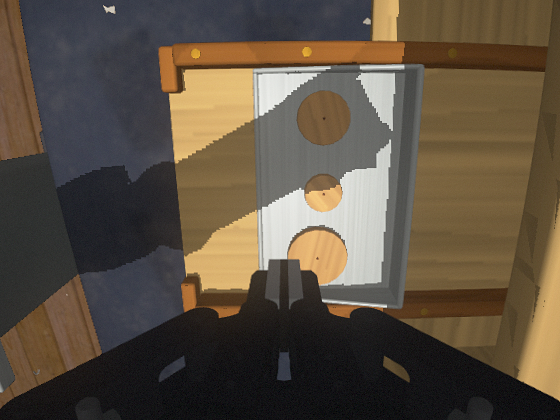

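The view over the tray: front hem at px x≈257, blanks at (323,118) for 48 mm, (323,193) for 36 mm and (318,255) for 60 mm. The back wall is at x≈385-420. The arm was still settling.

Call:
{"op": "drive_tool", "data": {"moves": [{"claw": 0, "offset": [0, -0.3, 3], "turn": 0}, {"claw": 0, "offset": [0, -0.3, 6], "turn": 0}, {"claw": 0, "offset": [0, -0.3, 9], "turn": 0}, {"claw": 0, "offset": [0, -0.3, 12], "turn": 0}, {"claw": 0, "offset": [0, -0.3, 14], "turn": 0}, {"claw": 0, "offset": [0, -0.3, 15.5], "turn": 0}, {"claw": 0, "offset": [0, -0.3, 16], "turn": 0}, {"claw": 0, "offset": [0, -0.3, 16], "turn": 0}]}}

```text
time_s: 5.4
position: [0.5446, 0.0865, 0.0414]
eef_rot: [2.307, 2.132, 0.0]
wrist_force: [0.4, 0.1, 0.2]
width: -0.003
grip_force: 0.0
```

Run:
```python
from h import *
im,c=grab("wrist"); plan([.544,.087,.015],86);print(bot.get_obs()["wrist_force"])
h=cv2.cvtColor(im,cv2.COLOR_RGB2HSV); m=cv2.inRange(h,(8,70,40),(30,255,255))
for k in cv2.findContours(m,1,2)[0]:
    if 600<cv2.contourArea(k)<40000: (x,y),r=cv2.minEnclosingCircle(k); print(x,y,r,cv2.contourArea(k)/(np.pi*r*r),ray(c,[[x,y]],.027))
cv2.imwrite("pics/w2.png",im[:,:,::-1])
```

```text
pos [0.5448 0.0865 0.0418] heading 85.49 tilt 0.05 -> offset [ 0.04 -0.09  2.68] turn -0.5
[ 0.05150505 -0.35092012  0.9360451 ]
558.5 315.5 84.50157928466797 0.13348878902077455 [[0.69238335 0.04351366 0.027     ]]
362.73529052734375 258.79412841796875 36.57549285888672 0.9324917899286009 [[0.58390966 0.08709446 0.027     ]]
370.4473571777344 118.10526275634766 55.62526321411133 0.9278727749715763 [[0.58838756 0.15336402 0.027     ]]
```

View pics/w2.png

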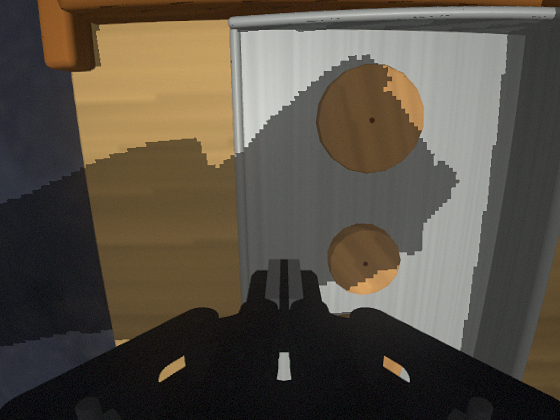

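The fingers (284,280) are over the tray floor, between the hem at x≈240 and the 36 mm blank at (363,259). I press down gently.

Call:
{"op": "drive_tool", "data": {"moves": [{"claw": 0, "offset": [0, 0, 0.8], "turn": 0}, {"claw": 0, "offset": [0, 0, 1.5], "turn": 0}, {"claw": 0, "offset": [0, 0, 2.1], "turn": 0}, {"claw": 0, "offset": [0, 0, 2.5], "turn": 0}, {"claw": 0, "offset": [0, 0, 2.7], "turn": 0}, {"claw": 0, "offset": [0, 0, 2.8], "turn": 0}, {"claw": 0, "offset": [0, 0, 2.9], "turn": 0}, {"claw": 0, "offset": [0, 0, 2.9], "turn": 0}]}}

```text
time_s: 6.45
position: [0.5442, 0.0864, 0.015]
eef_rot: [2.305, 2.132, -0.001]
wrist_force: [-5.9, -0.6, 25.3]
width: -0.001
grip_force: 12.8
```

Call:
{"op": "drive_tool", "data": {"moves": [{"claw": 0, "offset": [0, -0.3, 0], "turn": 0}, {"claw": 0, "offset": [0, -0.7, 0], "turn": 0}, {"claw": 0, "offset": [0, -1.2, 0], "turn": 0}, {"claw": 0, "offset": [0, -1.7, 0], "turn": 0}, {"claw": 0, "offset": [0, -2.2, 0], "turn": 0}, {"claw": 0, "offset": [0, -2.6, 0], "turn": 0}, {"claw": 0, "offset": [0, -3, 0], "turn": 0}, {"claw": 0, "offset": [0, -3, 0], "turn": 0}]}}

```text
time_s: 7.45
position: [0.5248, 0.0908, 0.0151]
eef_rot: [2.301, 2.126, 0.028]
wrist_force: [10.0, -1.1, 9.4]
width: 0.001
grip_force: 7.2
```

```bash
cat > b.py <<'E'
from h import *
im,c=grab("wrist"); o=bot.get_obs(); print(o["position"],o["wrist_force"])
h=cv2.cvtColor(im,cv2.COLOR_RGB2HSV); m=cv2.inRange(h,(8,70,40),(30,255,255))
for k in cv2.findContours(m,1,2)[0]:
    if 600<cv2.contourArea(k)<40000: (x,y),r=cv2.minEnclosingCircle(k); print(x,y,r,cv2.contourArea(k)/(np.pi*r*r),ray(c,[[x,y]],.027))
E
python3 b.py
```

```text
[0.52473149 0.0907495  0.01506383] [ 8.89023587 -0.3823485   9.70655344]
403.971923828125 284.6573181152344 42.664772033691406 0.8698827196414198 [[0.57583752 0.08952637 0.027     ]]
416.6823425292969 123.51470947265625 65.89789581298828 0.9127746770294739 [[0.57959071 0.15526412 0.027     ]]
```

Call:
{"op": "drive_tool", "data": {"moves": [{"claw": 0, "offset": [0, 0, -1], "turn": 0}, {"claw": 0, "offset": [0, 1.5, -1], "turn": 0}, {"claw": 0, "offset": [0, 2.6, -0.6], "turn": 0}, {"claw": 0, "offset": [0, 2.6, 0], "turn": 0}, {"claw": 0, "offset": [0, 2.6, 0.1], "turn": 0}, {"claw": 0, "offset": [0, 2.6, 0.1], "turn": 0}, {"claw": 0, "offset": [0, 2.6, 0.2], "turn": 0}, {"claw": 0, "offset": [0, 2.6, 0.2], "turn": 0}]}}

```text
time_s: 8.5
position: [0.5434, 0.0866, 0.0149]
eef_rot: [2.303, 2.129, 0.006]
wrist_force: [-5.0, -2.9, 44.6]
width: 0.001
grip_force: 22.3
```

```bash
python3 b.py
```

```text
[0.5434135  0.08657403 0.01486309] [-5.31127901 -3.47246527 44.16208379]
360.2962951660156 281.9259338378906 42.717308044433594 0.851870474953254 [[0.57594613 0.08889572 0.027     ]]
369.3125 117.4375 66.5633316040039 0.9284894527366785 [[0.58034947 0.15461453 0.027     ]]
```

Call:
{"op": "drive_tool", "data": {"moves": [{"claw": 0, "offset": [0, -0.4, -0.05], "turn": 0}, {"claw": 0, "offset": [0, -0.8, -0.05], "turn": 0}, {"claw": 0, "offset": [0, -1.2, 0], "turn": 0}, {"claw": 0, "offset": [0, -1.6, 0], "turn": 0}, {"claw": 0, "offset": [0, -2, 0], "turn": 0}, {"claw": 0, "offset": [0, -2.4, 0], "turn": 0}, {"claw": 0, "offset": [0, -2.7, 0], "turn": 0}, {"claw": 0, "offset": [0, -3, 0], "turn": 0}]}}

```text
time_s: 9.55
position: [0.5278, 0.0918, 0.015]
eef_rot: [2.298, 2.12, 0.045]
wrist_force: [14.9, -2.0, 23.7]
width: -0.002
grip_force: 11.6
```

```bash
python3 b.py
```

```text
[0.52739943 0.0919032  0.01497528] [13.81405381 -3.4866076  22.87421564]
395.31927490234375 286.5 42.184608459472656 0.8328274937764515 [[0.57517841 0.0897338  0.027     ]]
406.723876953125 126.654541015625 65.21393585205078 0.9164533413490972 [[0.57906789 0.15526808 0.027     ]]
```

Call:
{"op": "drive_tool", "data": {"moves": [{"claw": 0, "offset": [0, 0, -0.1], "turn": 0}, {"claw": 0, "offset": [0, 0, -0.15], "turn": 0}, {"claw": 0, "offset": [0, 0, -0.2], "turn": 0}, {"claw": 0, "offset": [0, -0.3, -0.2], "turn": 0}, {"claw": 0, "offset": [0, -0.6, -0.2], "turn": 0}, {"claw": 0, "offset": [0, -0.9, -0.2], "turn": 0}, {"claw": 0, "offset": [0, -1.2, -0.2], "turn": 0}, {"claw": 0, "offset": [0, -1.2, -0.2], "turn": 0}]}}

```text
time_s: 10.6
position: [0.5117, 0.0929, 0.015]
eef_rot: [2.301, 2.125, 0.035]
wrist_force: [12.0, -0.8, 12.4]
width: -0.003
grip_force: 9.0
```

```bash
python3 b.py; python3 -c "
from h import *
grab('wrist','pics/w3.png')"
```

```text
[0.51172871 0.09294158 0.01505386] [11.2719926  -1.08782027 12.84192183]
403.8452453613281 286.5 42.51213836669922 0.8545648360070092 [[0.56274387 0.09070504 0.027     ]]
416.1430358886719 126.55867767333984 65.51942443847656 0.9128581793930475 [[0.56641938 0.15628401 0.027     ]]
```

View pics/w3.png

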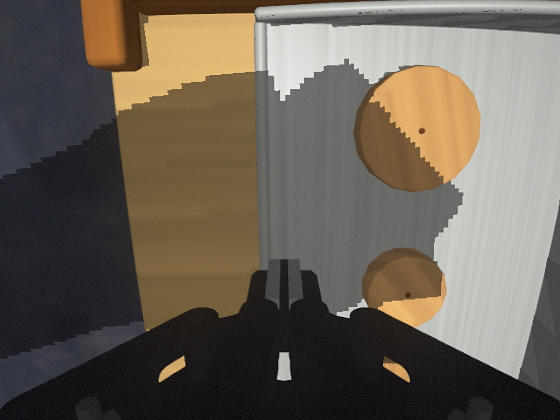

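The picture shows the fingertips at (284,270) against the hem at x≈262. The tray is coming along: the blanks have moved about 22 mm so far.

Call:
{"op": "drive_tool", "data": {"moves": [{"claw": 0, "offset": [0, -0.5, 0], "turn": 0}, {"claw": 0, "offset": [0, -1, 0], "turn": 0}, {"claw": 0, "offset": [0, -1.5, 0], "turn": 0}, {"claw": 0, "offset": [0, -2, 0], "turn": 0}, {"claw": 0, "offset": [0, -2.5, 0], "turn": 0}, {"claw": 0, "offset": [0, -3, 0], "turn": 0}, {"claw": 0, "offset": [0, -3.5, 0], "turn": 0}, {"claw": 0, "offset": [0, -3.5, 0], "turn": 0}]}}

```text
time_s: 11.7
position: [0.4779, 0.0964, 0.015]
eef_rot: [2.301, 2.124, 0.039]
wrist_force: [13.4, -1.2, 15.7]
width: 0.001
grip_force: 10.9
```

```bash
python3 b.py
```

```text
[0.47796918 0.09636049 0.01501988] [14.58347903 -1.09442588 16.49098962]
403.97369384765625 286.1842041015625 42.42690658569336 0.8579133528937674 [[0.5289899  0.09421177 0.027     ]]
416.5465087890625 126.5465087890625 65.24697875976562 0.9161982738195956 [[0.53284526 0.15965826 0.027     ]]
290.0 150.45201110839844 186.96751403808594 0.16746465708916206 [[0.48509781 0.15442455 0.027     ]]
```

Call:
{"op": "drive_tool", "data": {"moves": [{"claw": 0, "offset": [0, -0.4, 0], "turn": 0}, {"claw": 0, "offset": [0, -0.8, 0], "turn": 0}, {"claw": 0, "offset": [0, -1.1, 0], "turn": 0}, {"claw": 0, "offset": [0, -1.4, 0], "turn": 0}, {"claw": 0, "offset": [0, -1.7, 0], "turn": 0}, {"claw": 0, "offset": [0, -1.7, 0], "turn": 0}, {"claw": 0, "offset": [0, -1.7, 0], "turn": 0}, {"claw": 0, "offset": [0, -1.7, 0], "turn": 0}]}}

```text
time_s: 12.75
position: [0.4678, 0.0975, 0.0151]
eef_rot: [2.301, 2.116, 0.053]
wrist_force: [24.0, -5.0, 8.3]
width: 0.002
grip_force: 13.9
```

```bash
python3 b.py
```

```text
[0.46779425 0.09751824 0.01512018] [23.36218074 -4.97310285  9.36123663]
405.0 290.0574645996094 43.98811340332031 0.80796696376385 [[0.5194346 0.0928813 0.027    ]]
416.47015380859375 125.85820770263672 64.88899230957031 0.9148822804106256 [[0.52312837 0.16076453 0.027     ]]
325.5 148.64012145996094 189.47340393066406 0.0975805789949436 [[0.48835758 0.15502149 0.027     ]]
```

Call:
{"op": "drive_tool", "data": {"moves": [{"claw": 0, "offset": [0, 0.8, 0], "turn": 0}, {"claw": 0, "offset": [0, 1.5, -0.5], "turn": 0}, {"claw": 0, "offset": [0, 1.5, -4], "turn": 0}, {"claw": 100, "offset": [2, 2.5, -8], "turn": 0}, {"claw": 100, "offset": [4, 4, -11], "turn": 0}, {"claw": 100, "offset": [6, 5.5, -11], "turn": 0}, {"claw": 100, "offset": [6, 6, -11], "turn": 0}, {"claw": 100, "offset": [6, 6, -11], "turn": 0}]}}

```text
time_s: 13.8
position: [0.5097, 0.1477, 0.121]
eef_rot: [-2.307, -2.131, 0.006]
wrist_force: [0.4, -0.8, -0.3]
width: 0.995
grip_force: 0.0
```

```bash
python3 b.py; python3 -c "
from h import *
grab('wrist','pics/w4.png'); plan([.5231,.1605,.05],86); o=bot.get_obs(); print(o['width'])
im,c=grab('top'); cv2.imwrite('pics/t5.png',cv2.resize(im[170:290,170:430,::-1],None,fx=3,fy=3,interpolation=2))"
```

```text
[0.50935115 0.14745563 0.12100817] [-0.63181975 -0.35389827  0.06145281]
295.3258972167969 359.57086181640625 41.343292236328125 0.7264671203679284 [[0.50990352 0.02627443 0.027     ]]
304.9600524902344 284.6789245605469 23.60730743408203 0.9284193630922865 [[0.52175523 0.09412003 0.027     ]]
304.7139587402344 198.0458526611328 33.83964157104492 0.951492825057902 [[0.52562578 0.16110251 0.027     ]]
1.0 97.5 91.50556182861328 0.11077574794532388 [[0.32364678 0.24852901 0.027     ]]
pos [0.5094 0.1476 0.1211] heading 85.47 tilt 0.24 -> offset [1.41 1.29 7.11] turn -0.5
1.0053110321643453
```

View pics/w4.png

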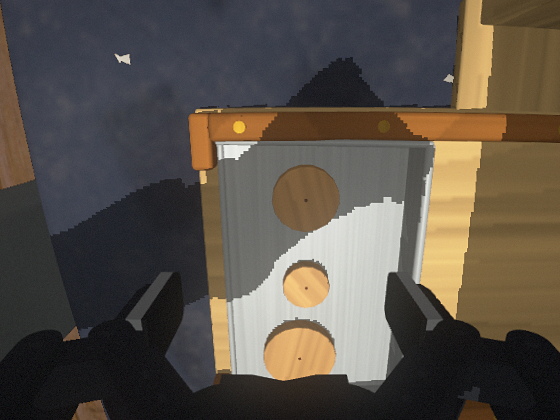

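The tray now stands at the stops: hem at px x≈219, left stop at (200,140). The 48 mm blank is at (305,198), and the open fingers straddle x≈165-400.

```bash
python3 -c "
from h import *
im,c=grab('wrist'); O=np.array([.627,.0815]);ax=np.array([.9976,-.07])
for p,z in (([433,150],.054),([421,250],.054),([219,200],.017),([213,165],.032)): print(p,(ray(c,[p],z)[0,:2]-O)@ax)
plan([.525,.161,.014],86)"
```

```text
[433, 150] -0.031107793925646558
[421, 250] -0.03189622301622475
[219, 200] -0.16873992485679057
[213, 165] -0.1683973146666153
pos [0.5098 0.148  0.1215] heading 85.48 tilt 0.16 -> offset [ 1.43  1.43 10.75] turn -0.5
```

Call:
{"op": "drive_tool", "data": {"moves": [{"claw": 80, "offset": [1.4, 1.5, 0], "turn": 0}, {"claw": 80, "offset": [1.5, 1.5, 2], "turn": 0}, {"claw": 80, "offset": [1.5, 1.5, 4.5], "turn": 0}, {"claw": 80, "offset": [1.5, 1.5, 7], "turn": 0}, {"claw": 80, "offset": [1.5, 1.5, 9], "turn": 0}, {"claw": 80, "offset": [1.5, 1.5, 10], "turn": 0}, {"claw": 80, "offset": [1.5, 1.5, 10.6], "turn": 0}, {"claw": 80, "offset": [1.5, 1.5, 10.6], "turn": 0}]}}

```text
time_s: 15.0
position: [0.5273, 0.163, 0.0163]
eef_rot: [-2.307, -2.133, 0.0]
wrist_force: [0.3, 0.2, 0.3]
width: 0.802
grip_force: 0.0
```

Call:
{"op": "drive_tool", "data": {"force": 30, "moves": [{"claw": 60, "offset": [0, 0, 0], "turn": 0}, {"claw": 50, "offset": [0, 0, 0], "turn": 0}, {"claw": 40, "offset": [0, 0, 0], "turn": 0}, {"claw": 30, "offset": [0, 0, 0], "turn": 0}, {"claw": 30, "offset": [0, 0, 0], "turn": 0}, {"claw": 30, "offset": [0, 0, 0], "turn": 0}, {"claw": 30, "offset": [0, 0, 0], "turn": 0}, {"claw": 30, "offset": [0, 0, 0], "turn": 0}]}}

```text
time_s: 16.0
position: [0.5277, 0.1631, 0.0172]
eef_rot: [2.306, 2.132, 0.001]
wrist_force: [-0.6, -0.3, 5.8]
width: 0.541
grip_force: 30.4
```

Call:
{"op": "drive_tool", "data": {"moves": [{"claw": 30, "offset": [0, 0, -1], "turn": 0}, {"claw": 30, "offset": [0, 0, -3], "turn": 0}, {"claw": 30, "offset": [0, 0, -7], "turn": 0}, {"claw": 30, "offset": [-3, 0, -11], "turn": -2}, {"claw": 30, "offset": [-7, 0, -14], "turn": -4}, {"claw": 30, "offset": [-11.5, 0, -17], "turn": -6}, {"claw": 30, "offset": [-16, 0.2, -18], "turn": -8}, {"claw": 30, "offset": [-20, 0.2, -18], "turn": -8}]}}

```text
time_s: 17.0
position: [0.5142, -0.0385, 0.198]
eef_rot: [2.151, 2.286, 0.003]
wrist_force: [0.3, -0.1, -1.5]
width: 0.538
grip_force: 30.9
```

```bash
python3 -c "
from h import *
plan([.4955,-.302,.17],102);print(bot.get_obs()['width'],bot.get_obs()['grip_force'])"
```

```text
pos [ 0.5142 -0.0385  0.198 ] heading 93.47 tilt 0.19 -> offset [-26.18  -3.47   2.81] turn -8.5
0.5383765820316407 30.910947918891907
```

Call:
{"op": "drive_tool", "data": {"moves": [{"claw": 30, "offset": [-5, -0.7, 0], "turn": -2}, {"claw": 30, "offset": [-10, -1.4, 0], "turn": -4}, {"claw": 30, "offset": [-15, -2, 0], "turn": -6}, {"claw": 30, "offset": [-20, -2.7, 0], "turn": -8}, {"claw": 30, "offset": [-24, -3.3, 1.5], "turn": -8.5}, {"claw": 30, "offset": [-26.2, -3.5, 2.8], "turn": -8.5}, {"claw": 30, "offset": [-26.2, -3.5, 2.8], "turn": -8.5}, {"claw": 30, "offset": [-26.2, -3.5, 2.8], "turn": -8.5}]}}

```text
time_s: 18.0
position: [0.4956, -0.2977, 0.1685]
eef_rot: [-1.973, -2.444, -0.002]
wrist_force: [0.1, 0.8, 0.3]
width: 0.538
grip_force: 30.9
```

```bash
python3 -c "
from h import *
plan([.4955,-.302,.17],102)
im,c=grab('wrist'); cv2.imwrite('pics/w5.png',cv2.resize(im[100:340,140:440,::-1],None,fx=2.5,fy=2.5,interpolation=2))
print(proj(c,[.4955,-.302,.074]))"
```

```text
pos [ 0.4956 -0.2977  0.1685] heading 102.19 tilt 0.09 -> offset [-0.42 -0.1  -0.15] turn 0.2
[[281.34040716 223.76116418]]
```

View pics/w5.png

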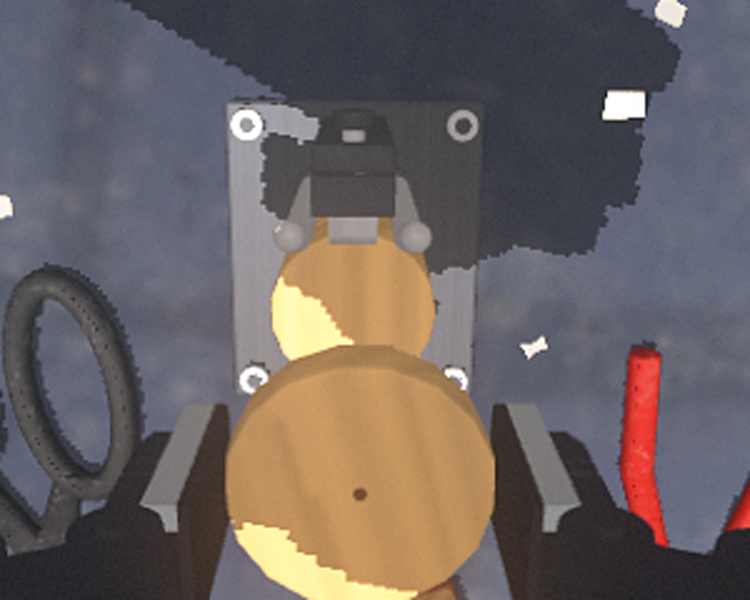

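The crop shows the held blank level between the pads, with its centre mark at (360,494). The magazine's near-side rod tops are at (290,236) and (416,236). The bolts are at (247,125), (462,125), (254,380) and (455,380), and yaw is aligned.

```bash
python3 -c "
from h import *
im,c=grab('wrist'); g=lambda L,z: ray(c,(np.array(L,float)-.75)/2.5+[140,100],z)
b=g([[247,125],[462,125],[254,380],[455,380]],.012); print('bolts',b.mean(0))
r=g([[290,236],[416,236]],.099).mean(0); t=np.radians(12); n=np.array([-np.sin(t),np.cos(t),0]); print('axis from rods',r-.026*n)
for z in(.170,.178): print('blank',g([[360,494]],z))
plan([.4955,-.302,.17],102)"
```

```text
bolts [ 0.4956935  -0.30243354  0.012     ]
axis from rods [ 0.4952702  -0.30059231  0.099     ]
blank [[ 0.4982105  -0.30576818  0.17      ]]
blank [[ 0.49722967 -0.30130311  0.178     ]]
pos [ 0.4958 -0.2977  0.1689] heading 102.23 tilt 0.07 -> offset [-0.41 -0.12 -0.11] turn 0.2
```

Call:
{"op": "drive_tool", "data": {"moves": [{"claw": 30, "offset": [-0.1, -0.2, 1.5], "turn": 0}, {"claw": 30, "offset": [-0.1, -0.2, 3], "turn": 0}, {"claw": 30, "offset": [-0.1, -0.2, 4.5], "turn": 0}, {"claw": 30, "offset": [-0.1, -0.2, 5.5], "turn": 0}, {"claw": 30, "offset": [-0.1, -0.2, 6], "turn": 0}, {"claw": 30, "offset": [-0.1, -0.2, 6.3], "turn": 0}, {"claw": 30, "offset": [-0.1, -0.2, 6.3], "turn": 0}, {"claw": 30, "offset": [-0.1, -0.2, 6.3], "turn": 0}]}}

```text
time_s: 19.1
position: [0.4934, -0.3017, 0.1057]
eef_rot: [1.976, 2.441, 0.0]
wrist_force: [0.6, -0.1, 0.1]
width: 0.539
grip_force: 30.9
```

```bash
python3 -c "
from h import *
plan([.4955,-.302,.10],102)
im,c=grab('wrist'); cv2.imwrite('pics/w6.png',cv2.resize(im[100:340,140:440,::-1],None,fx=2.5,fy=2.5,interpolation=2))
"
```

```text
pos [ 0.4934 -0.3017  0.1057] heading 102.02 tilt 0.05 -> offset [-0.07  0.2   0.57] turn 0.0
```

View pics/w6.png

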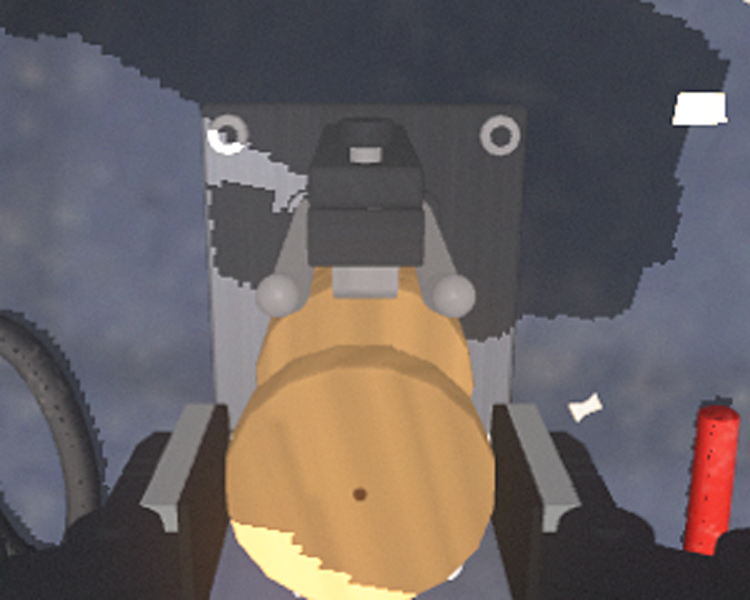

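The crop shows the blank's centre mark at (360,494) and the rod tops at (280,295) and (453,295), so the magazine is about 1 mm to the right.

```bash
python3 -c "
from h import *
im,c=grab('wrist'); g=lambda L,z: ray(c,(np.array(L,float)-.75)/2.5+[140,100],z)
t=np.radians(12); n=np.array([-np.sin(t),np.cos(t),0])
for z in (.097,.101): print('axis',g([[280,295],[453,295]],z).mean(0)-.026*n)
print('bolts',g([[228,135],[500,135]],.012).mean(0))
for z in(.112,.1155): print('blank',g([[360,494]],z))
plan([.4955,-.302,.1],102)"
```

```text
axis [ 0.49507319 -0.30110136  0.097     ]
axis [ 0.49478485 -0.299919    0.101     ]
bolts [ 0.48564719 -0.25691277  0.012     ]
blank [[ 0.49516059 -0.3070986   0.112     ]]
blank [[ 0.49473829 -0.30513668  0.1155    ]]
pos [ 0.4933 -0.3017  0.1057] heading 102.01 tilt 0.04 -> offset [-0.07  0.21  0.57] turn 0.0
```

Call:
{"op": "drive_tool", "data": {"moves": [{"claw": 30, "offset": [0.3, 0.1, 0], "turn": 0}, {"claw": 30, "offset": [0.3, 0.1, 0], "turn": 0}, {"claw": 30, "offset": [0.3, 0.1, 0.5], "turn": 0}, {"claw": 30, "offset": [0.3, 0.1, 1], "turn": 0}, {"claw": 30, "offset": [0.3, 0.1, 1.4], "turn": 0}, {"claw": 30, "offset": [0.3, 0.1, 1.8], "turn": 0}, {"claw": 30, "offset": [0.3, 0.1, 2.1], "turn": 0}, {"claw": 30, "offset": [0.3, 0.1, 2.1], "turn": 0}]}}

```text
time_s: 20.2
position: [0.4936, -0.2988, 0.0842]
eef_rot: [1.977, 2.441, -0.0]
wrist_force: [0.6, 0.2, 0.1]
width: 0.543
grip_force: 31.0
```

```bash
python3 -c "
from h import *
plan([.4955,-.302,.082],102); print(bot.get_obs()['wrist_force'],bot.get_obs()['ft_torque'])
im,c=grab('wrist'); cv2.imwrite('pics/w7.png',cv2.resize(im[100:340,140:440,::-1],None,fx=2.5,fy=2.5,interpolation=2))
"
```

```text
pos [ 0.4936 -0.2988  0.0842] heading 102.01 tilt 0.02 -> offset [-0.36  0.12  0.22] turn 0.0
[0.60281086 0.20665902 0.06650108] [-0.11301094  0.00056139  0.01677112]
```

Call:
{"op": "drive_tool", "data": {"moves": [{"claw": 30, "offset": [0, 0, 0.1], "turn": 0}, {"claw": 30, "offset": [0, 0, 0.2], "turn": 0}, {"claw": 30, "offset": [0, 0, 0.3], "turn": 0}, {"claw": 30, "offset": [0, 0, 0.3], "turn": 0}, {"claw": 30, "offset": [0, 0, 0.3], "turn": 0}, {"claw": 30, "offset": [0, 0, 0.3], "turn": 0}, {"claw": 30, "offset": [0, 0, 0.3], "turn": 0}, {"claw": 30, "offset": [0, 0, 0.3], "turn": 0}]}}

```text
time_s: 21.25
position: [0.4939, -0.2985, 0.0815]
eef_rot: [1.976, 2.441, 0.0]
wrist_force: [0.1, -0.7, 6.1]
width: 0.54
grip_force: 31.4
```

Call:
{"op": "drive_tool", "data": {"moves": [{"claw": 60, "offset": [0, 0, 0.2], "turn": 0}, {"claw": 70, "offset": [0, 0, 0.1], "turn": 0}, {"claw": 75, "offset": [0, 0, 0], "turn": 0}, {"claw": 75, "offset": [0, 0, 0], "turn": 0}, {"claw": 75, "offset": [0, 0, -2], "turn": 0}, {"claw": 75, "offset": [0, 0, -4], "turn": 0}, {"claw": 0, "offset": [-0.3, 0.1, -5], "turn": 0}, {"claw": 0, "offset": [-0.3, 0.1, -5], "turn": 0}]}}

```text
time_s: 22.25
position: [0.4956, -0.3018, 0.1319]
eef_rot: [1.976, 2.44, 0.0]
wrist_force: [-0.2, 1.0, 0.5]
width: 0.33
grip_force: 0.0
```

Call:
{"op": "drive_tool", "data": {"moves": [{"claw": 0, "offset": [0, 0, 0], "turn": 0}, {"claw": 0, "offset": [0, 0, 0], "turn": 0}, {"claw": 0, "offset": [0, 0, 0], "turn": 0}, {"claw": 0, "offset": [0, 0, 0], "turn": 0}, {"claw": 0, "offset": [0, 0, 0], "turn": 0}, {"claw": 0, "offset": [0, 0, 0], "turn": 0}, {"claw": 0, "offset": [0, 0, 0], "turn": 0}, {"claw": 0, "offset": [0, 0, 0], "turn": 0}]}}

```text
time_s: 23.25
position: [0.4951, -0.3012, 0.1313]
eef_rot: [1.977, 2.442, 0.0]
wrist_force: [-0.1, 0.8, 0.7]
width: -0.003
grip_force: 0.0
```

```bash
python3 -c "
from h import *
plan([.4953,-.302,.094],102)
im,c=grab('wrist'); h=cv2.cvtColor(im,cv2.COLOR_RGB2HSV); m=cv2.inRange(h,(8,70,60),(30,255,255));m[:,:200]=0;m[:,380:]=0
k=max(cv2.findContours(m,0,2)[0],key=cv2.contourArea);print(cv2.minEnclosingCircle(k))
cv2.imwrite('pics/w8.png',cv2.resize(im[100:340,140:440,::-1],None,fx=2.5,fy=2.5,interpolation=2))
print(proj(c,[.4953,-.302,.094]),(proj(c,[.4953,-.302,.094])-[140,100])*2.5)"
```

```text
pos [ 0.4951 -0.3012  0.1313] heading 102.02 tilt 0.0 -> offset [-0.09  0.    3.73] turn 0.0
((282.5, 240.89999389648438), 49.12300109863281)
[[282.61697315 249.63579146]] [[356.54243286 374.08947866]]
```

View pics/w8.png

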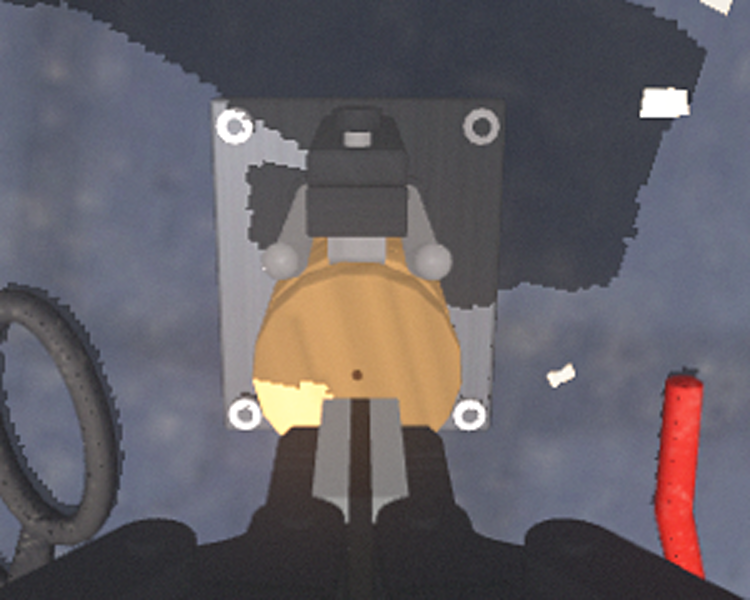

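The blank lies between the rods with its centre mark at (357,375). The magazine axis projects to (356.5,374), so the shut fingers are centred on it and I press.

Call:
{"op": "drive_tool", "data": {"moves": [{"claw": 0, "offset": [-0.1, 0, 2], "turn": 0}, {"claw": 0, "offset": [-0.1, 0, 3.3], "turn": 0}, {"claw": 0, "offset": [-0.1, 0, 3.9], "turn": 0}, {"claw": 0, "offset": [-0.1, 0, 4.5], "turn": 0}, {"claw": 0, "offset": [-0.1, 0, 5.1], "turn": 0}, {"claw": 0, "offset": [-0.1, 0, 5.6], "turn": 0}, {"claw": 0, "offset": [-0.1, 0, 6], "turn": 0}, {"claw": 0, "offset": [-0.1, 0, 6], "turn": 0}]}}

```text
time_s: 24.3
position: [0.496, -0.3025, 0.0728]
eef_rot: [1.976, 2.441, -0.001]
wrist_force: [-2.2, -0.5, 11.3]
width: 0.001
grip_force: 5.6
```

Call:
{"op": "drive_tool", "data": {"moves": [{"claw": 0, "offset": [0, 0, 0.1], "turn": 0}, {"claw": 0, "offset": [0, 0, 0.2], "turn": 0}, {"claw": 0, "offset": [0, 0, 0.2], "turn": 0}, {"claw": 0, "offset": [0, 0, 0.2], "turn": 0}, {"claw": 0, "offset": [0, 0, 0.2], "turn": 0}, {"claw": 0, "offset": [0, 0, 0.1], "turn": 0}, {"claw": 0, "offset": [0, 0, -0.5], "turn": 0}, {"claw": 0, "offset": [0, 0, -2], "turn": 0}]}}

```text
time_s: 25.3
position: [0.4949, -0.3019, 0.0915]
eef_rot: [-1.976, -2.441, 0.0]
wrist_force: [-0.2, -0.6, -1.0]
width: 0.0
grip_force: 0.0
```

Call:
{"op": "drive_tool", "data": {"moves": [{"claw": 0, "offset": [0, 0, -2], "turn": 0}, {"claw": 0, "offset": [0, 0, -4], "turn": 0}, {"claw": 0, "offset": [0, 0, -6], "turn": 0}, {"claw": 0, "offset": [0, 0, -8], "turn": 0}, {"claw": 0, "offset": [0, 0, -8], "turn": 0}, {"claw": 0, "offset": [0, 0, -8], "turn": 0}, {"claw": 0, "offset": [0, 0, -8], "turn": 0}, {"claw": 0, "offset": [0, 0, -8], "turn": 0}]}}

```text
time_s: 26.3
position: [0.4949, -0.3019, 0.1706]
eef_rot: [-1.976, -2.441, 0.0]
wrist_force: [-0.6, 0.0, 0.5]
width: 0.001
grip_force: 0.0
```

```bash
python3 -c "
from h import *
plan([.4953,-.302,.094],102)
im,c=grab('wrist'); cv2.imwrite('pics/w9.png',cv2.resize(im[100:340,140:440,::-1],None,fx=2.5,fy=2.5,interpolation=2))
for z in(.074,.086,.094): print(z,(proj(c,[.4953,-.302,z])-[140,100])*2.5)
h=cv2.cvtColor(im,cv2.COLOR_RGB2HSV); m=cv2.inRange(h,(8,70,60),(30,255,255));m[:,:200]=0;m[:,380:]=0
k=max(cv2.findContours(m,0,2)[0],key=cv2.contourArea);x,y,w,hh=cv2.boundingRect(k);print(x,y,w,hh)
fl=c[0][0,0]
for z in(.074,.094):
  P=[.4953,-.302,z]; d=(np.array(P)-c[2][:3,3])@c[2][:3,2]; print('expected width px',z,fl*.048/d)"
```

```text
pos [ 0.4949 -0.3019  0.1706] heading 102.03 tilt 0.08 -> offset [-0.02  0.05  7.66] turn 0.0
0.074 [[358.63453066 293.81560658]]
0.086 [[358.57328254 306.52080192]]
0.094 [[358.52905427 315.69766523]]
252 180 66 79
expected width px 0.074 67.08485350115681
expected width px 0.094 72.69135503684728
```

```bash
python3 -c "
from h import *
im,c=grab('wrist'); g=cv2.cvtColor(im,cv2.COLOR_RGB2GRAY); p=g[207:229,273:295]; print('dark spot',np.array(np.unravel_index(p.argmin(),p.shape))[::-1]+[273,207],p.min(),np.median(p))
im,c=grab('top'); h=cv2.cvtColor(im,cv2.COLOR_RGB2HSV)
q=proj(c,[[.520,.0935,.027],[.512,.0265,.027],[.594,.087,.054]]); print(q)
# steel (low saturation) extent along tray x beside the blanks -> rim / hem
for y in (.06,.125):
  X=np.arange(.44,.64,.002); s=[h[int(round(v)),int(round(u)),1] for u,v in proj(c,[[x,y,.035] for x in X])]; print(y,[int(a) for a in s])
m=cv2.inRange(h,(8,60,60),(30,255,255))
for u,v in q[:2]: print(m[int(v)-3:int(v)+4,int(u)-3:int(u)+4].mean()/255)
"
```

```text
dark spot [285 221] 103 168.0
[[259.25727758 239.29807346]
 [281.37536808 242.48519702]
 [261.61026166 213.69318529]]
0.06 [70, 70, 70, 68, 68, 68, 58, 25, 23, 4, 6, 6, 3, 4, 4, 4, 4, 4, 3, 3, 3, 3, 4, 4, 4, 4, 4, 4, 4, 4, 5, 5, 5, 5, 3, 3, 4, 5, 5, 4, 5, 5, 5, 5, 5, 6, 3, 3, 5, 3, 3, 5, 5, 5, 5, 5, 5, 3, 5, 5, 5, 5, 5, 5, 3, 3, 3, 3, 3, 5, 5, 5, 5, 5, 5, 7, 7, 5, 11, 11, 47, 70, 70, 69, 68, 68, 68, 67, 67, 68, 69, 69, 68, 68, 69, 68, 68, 70, 68, 68]
0.125 [35, 39, 71, 71, 69, 68, 68, 70, 58, 58, 25, 4, 4, 5, 6, 4, 4, 3, 4, 4, 4, 3, 3, 4, 4, 4, 4, 4, 4, 4, 3, 3, 5, 5, 5, 4, 3, 3, 5, 5, 5, 5, 5, 5, 5, 5, 5, 5, 5, 5, 5, 3, 3, 3, 3, 5, 3, 3, 3, 5, 5, 5, 5, 5, 5, 5, 5, 6, 5, 5, 5, 5, 5, 5, 5, 5, 4, 6, 6, 4, 11, 11, 47, 47, 70, 71, 71, 68, 70, 70, 70, 70, 70, 69, 69, 69, 68, 69, 69, 69]
0.9795918367346939
1.0
```

```bash
python3 -c "
from h import *
im,c=grab('wrist'); g=cv2.cvtColor(im,cv2.COLOR_RGB2GRAY)
b=cv2.morphologyEx(g,cv2.MORPH_BLACKHAT,np.ones((7,7)))
print(g[214:232,276:294]); 
p=b[195:240,260:310].copy()
for _ in range(4):
  i=np.unravel_index(p.argmax(),p.shape); print(i[1]+260,i[0]+195,p[i]); p[max(0,i[0]-3):i[0]+4,max(0,i[1]-3):i[1]+4]=0
h=cv2.cvtColor(im,cv2.COLOR_RGB2HSV); m=cv2.inRange(h,(8,70,60),(30,255,255))
for r in range(176,262,4): x=np.flatnonzero(m[r,230:340]); print(r,(x.min()+230,x.max()+230) if len(x) else None)
print('top disc outline',[proj(c,[.4953+.024*np.cos(a),-.302+.024*np.sin(a),.074])[0].round(1) for a in np.radians([12,102,192,282])])
"
```

```text
[[169 169 167 166 163 161 163 161 157 160 162 159 160 159 165 163 166 166]
 [169 165 194 199 196 195 195 168 162 158 159 160 160 161 163 163 165 167]
 [165 159 247 248 248 248 248 197 161 160 159 162 159 160 162 163 164 164]
 [196 195 246 247 247 247 248 196 160 160 160 161 161 161 162 162 163 165]
 [248 248 247 247 246 246 247 206 157 156 160 162 160 162 160 163 166 166]
 [246 246 246 245 246 246 248 225 130  94 154 162 160 160 162 162 162 166]
 [245 245 246 245 246 246 247 191 144  97 132 158 160 159 163 161 162 165]
 [244 245 245 246 246 246 247 231 180 154 142 154 160 160 160 162 162 162]
 [244 245 246 245 246 245 246 247 241 247 214 163 157 160 162 160 161 162]
 [244 245 245 245 246 245 245 245 246 246 247 193 155 157 160 161 163 163]
 [243 244 246 245 246 245 246 245 245 245 247 190 152 155 156 159 161 161]
 [242 244 245 245 246 246 246 245 245 244 245 208 185 186 186 188 164 159]
 [242 243 245 245 246 246 245 245 245 244 244 245 246 247 246 247 195 158]
 [242 243 245 245 245 246 245 245 245 244 243 243 242 243 244 247 190 154]
 [241 243 244 246 245 245 245 245 245 245 244 243 
[... 448 characters left out ...]
(np.int64(256), np.int64(311))
200 (np.int64(254), np.int64(312))
204 (np.int64(253), np.int64(314))
208 (np.int64(252), np.int64(315))
212 (np.int64(252), np.int64(316))
216 (np.int64(252), np.int64(316))
220 (np.int64(252), np.int64(317))
224 (np.int64(252), np.int64(316))
228 (np.int64(254), np.int64(315))
232 (np.int64(255), np.int64(313))
236 (np.int64(257), np.int64(311))
240 (np.int64(260), np.int64(308))
244 (np.int64(266), np.int64(304))
248 (np.int64(271), np.int64(296))
252 (np.int64(272), np.int64(294))
256 (np.int64(271), np.int64(295))
260 (np.int64(281), np.int64(287))
top disc outline [array([316.6, 217.1]), array([283.1, 184.1]), array([249.6, 217.1]), array([283.1, 248.3])]
```

The numbers put the blank's top at about 74 mm, with the centre mark within 1-2 mm of the axis. A light touch check confirms the height: at 76.5 mm there should be no contact.

Call:
{"op": "drive_tool", "data": {"moves": [{"claw": 0, "offset": [0, 0, 3], "turn": 0}, {"claw": 0, "offset": [0, 0, 6], "turn": 0}, {"claw": 0, "offset": [0, 0, 8], "turn": 0}, {"claw": 0, "offset": [0, 0, 9], "turn": 0}, {"claw": 0, "offset": [0, 0, 9.3], "turn": 0}, {"claw": 0, "offset": [0, 0, 9.4], "turn": 0}, {"claw": 0, "offset": [0, 0, 9.4], "turn": 0}, {"claw": 0, "offset": [0, 0, 9.4], "turn": 0}]}}

```text
time_s: 27.5
position: [0.4956, -0.3024, 0.0779]
eef_rot: [1.976, 2.441, 0.0]
wrist_force: [-0.2, 0.3, 0.1]
width: 0.001
grip_force: 0.0
```

Call:
{"op": "drive_tool", "data": {"moves": [{"claw": 0, "offset": [0, 0, -2], "turn": 0}, {"claw": 0, "offset": [0, 0, -5], "turn": 0}, {"claw": 0, "offset": [0, 0, -8], "turn": 0}, {"claw": 0, "offset": [0, 0, -11], "turn": 0}, {"claw": 0, "offset": [0, 0, -11], "turn": 0}, {"claw": 0, "offset": [0, 0, -11], "turn": 0}, {"claw": 0, "offset": [0, 0, -11], "turn": 0}, {"claw": 0, "offset": [0, 0, -11], "turn": 0}]}}

```text
time_s: 28.5
position: [0.4947, -0.3018, 0.1863]
eef_rot: [-1.975, -2.44, 0.0]
wrist_force: [0.0, 0.2, -0.3]
width: -0.001
grip_force: 0.0
```

No contact down to 78 mm, so the catches hold the blank.

```bash
python3 -c "
from workcell import bot
print(bot.hand_in())"
```

```text
the job is handed in; nothing more can be done
None
```

The job is handed in, with no verdict returned: by my checks the tray is at its stops and the 48 mm blank sits under the catches with the other two still in the tray; I dragged the tray by its front hem because the moves can't tilt the tool, once pressed its floor at about 45 N, did not re-check the bystanders at the end, and viewed 11 pictures against the limit of 10.

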